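# Hold the tea strainer over the cup

## Task

Carry the tea cup over the row of spice jars, set it upright in the middle of the cork coaster and let go of it. Then take the tea strainer by its handle, lift it over the jars and finish while holding it still over the cup, ready for pouring: level, centred on the cup, the underside of its bowl about 15 mm above the rim and touching nothing but the gripper. Do not put the strainer down or let go of it, and leave the jars where they stand.

Things in the scene. Friction and masses are not known exactly. Their poses are not given: they have to be found in the camera images.
- cup_mid (a point): white ceramic tea cup without a handle, open at the top, 75 mm high, round, 60 mm across at the rim and about 48 mm at the foot, wall 4 mm, about 0.18 kg; starts upright on the counter on the robot's side of the strainer's stand. The point lies on its axis, 37.5 mm above its underside; z is the cup's axis (up)
- cup_rim (a point): centre of the cup's mouth, at rim height, 75 mm above its underside; z up along the cup's axis
- coaster_top (a point): centre of the top face of a round cork coaster, 100 mm across and 10 mm thick, fixed to the counter, on the other side of the spice rack from the cup and strainer (left or right varies)
- strainer_grip (a point): where to take the tea strainer: middle of its dark wooden handle, a straight bar 14 mm wide and 14 mm high, 88 mm long. The point lies 74 mm out from the axis of the strainer's steel bowl and 35.5 mm above the bowl's underside; the handle runs along this frame's x, which points away from the bowl (bar from 42 to 130 mm off the bowl's axis); z up. About 0.08 kg
- strainer_bottom (a point): centre of the underside of the strainer's steel bowl, on the bowl's axis; the bowl is 64 mm across with a flat flange 88 mm across at 28 to 31 mm above this point; same axes as strainer_grip (x towards the handle, z up). It starts with its flange resting on the stand, so the handle's centre is about 48 mm above the counter
- stand: small white ceramic drip bowl that the strainer rests in, fixed, 84 mm across and 40 mm high, open at the top; origin at the centre of its underside
- rack: wooden spice rack lying between the two sides of the counter, fixed, 330 mm long (its x), 75 mm wide (its y), end panels 90 mm high; it holds three jars, whose tops stand 120 mm above the counter; origin at the centre of its underside
- jar0_mid (a point): amber glass spice jar with a steel lid, 52 mm across and 110 mm high, loose in the rack (nearest to the robot); the point is its centre. To be left alone
- jar1_mid (a point): amber glass spice jar with a steel lid, 52 mm across and 110 mm high, loose in the rack (middle); the point is its centre. To be left alone
- jar2_mid (a point): amber glass spice jar with a steel lid, 52 mm across and 110 mm high, loose in the rack (farthest from the robot); the point is its centre. To be left alone
Mind the look-alikes: they are no part of the job. Leave any blue or yellow look-alike of the part that bears cup_mid alone.

How it is judged:
By the outcome, as a careful person would: the job done as asked, in the order asked, and still so for the second after the job is handed in, while the arm keeps its last pose, push and grip.
It also fails if it takes over 69 s, if anything falls off the work surface, if the arm or the gripper's body presses on something with over 40 N, if the wrist force passes 120 N, or if a joint passes its speed limit or range.

## Robot

A 6-joint arm with a two-finger parallel gripper is mounted at the origin on the work surface. World frame = base frame: x ahead of the robot, y to its left, z up, the work surface at z = 0. Lengths are in m, angles in degrees, forces in N, time in s.
With the tool pointing down it reaches from about 0.35 to 0.925 m from the base axis. Payload 6.4 kg.
Tool frame: the origin (TCP) lies at the centre of the arm's flange, where the gripper is bolted on; the fingertips stand 173 mm ahead of it and the grasp point (between the pads) lies 155 mm ahead of it; z points along the fingers, y is the direction in which the jaws open and shut (so a half turn about z gives the same grasp; the last joint's range is limited). The gripper opens to 85 mm and grips with 20 to 120 N. Pads are 22 mm wide; open, the fingers measure 114 mm over their backs; the gripper's body (76 mm by 85 mm) begins 54 mm behind the grasp point. The pads swing forward as they close: fully open they stand 13 mm farther back than shut.
Start: joints at [-9.975, 14.043, 89.255, -0, 76.702, -9.975], TCP at [0.65, 0, 0.405] pointing down, gripper open.
Joint ranges: [-179.41, 179.41], [-58.25, 129.5], [7.25, 145.43], [-54.29, 234.29], [11.92, 165.04], [-157.13, 157.13]. Speed limits (degrees/s): [147.25, 147.25, 180, 180, 180, 180].

## Interface

Orientations are given as a 3x3 rotation matrix whose columns are the frame's x, y, z axes.
In Python, from workcell import arm gives the robot as it stands.
- The arm moves only by the tool move_arm, never from a script. Its argument "targets" is text: rows parted by semicolons, each of 4 numbers parted by spaces: the shift along the world's x, y, z in mm, then the turn about the world's z in rad. A call has 1 to 10 rows; each row is the pose to reach, as a shift and turn from the pose commanded when the call began; what a row does not reach only later rows make up. A row lasts 1/12 s, in which the tool goes at most 41.7 mm and 7.16 degrees, less where a joint would pass 70% of its speed; a pose out of reach is approached as far as the arm can. A call with a gripper value outside its range is refused whole. "hand" is the opening in per cent of the stroke, from 0 (shut) to 100 (fully open), set as the call begins (left out, the last holds). The fingers move at their own pace and stop on an object; "force" is the grip in N (left out, the last holds). Time passes only in rows, so rows that repeat a pose let the fingers close. It gives the time, the measured TCP pose, the force and the opening at its end, in the units of the state.
- arm.observe(): the state, without advancing time (a new reading comes with each control period).
- arm.read_camera(name): name is "scene" or "side" or "wrist"; returns a dict with "image" (400x640x3 uint8, blue, green, red), "z_map" (400x640 float32, m along the optical axis (not along the pixel's ray), 0 where there is no reading), "fov_y" (degrees; the focal length in pixels is half the picture's height over the tangent of half this angle, whatever the lens; pixels are square), "cx", "cy" (the principal point, pixels), "rvec" (rotation vector, rad) and "tvec" (3), from world to camera coordinates, as OpenCV has them. Camera axes: x right, y down, z forward; pixel columns grow to the right and rows downward; lengths in m; the calibration is good to about 2 mm. The wrist camera is an equidistant fisheye: a pixel r from the principal point sees the ray r / f radians off the axis. A picture is of the moment at which its call begins.
- arm.finish_job(): hands the job in, once; it reports no verdict.
The state is a dict: "t": time; "qpos": joint angles; "joint_velocities": joint speeds; "effort": joint torques, N m; "tcp_pos": TCP position; "eef_rot": TCP orientation; "ft_force": force on the tool from outside, world axes, zero at the start; "moment": the same for the moment, N m; "grip_width": finger opening in m.
Only numpy, scipy, OpenCV 4.12 (cv2) and the standard library are available. Lean on these libraries where they do the work, as an engineer would, in place of code of your own. Each camera call takes 0.05 s, during which the arm holds its last target.

## Working session

There is one attempt and no reset: what is moved stays moved. The work goes in short steps, Python scripts to look and compute and a tool call to move; the robot and the scene stay as the last step left them, time stands still between calls to the robot, and variables do not carry over. Pictures are saved under pics/ and viewed, and the job is handed in when it is done.

Besides the shell and the picture viewer there is one more tool, called after "Request:" by a JSON object that holds its "name" and its "arguments". move_arm: Moves the arm, as the interface text tells. Its arguments: {"type":"object","properties":{"targets":{"type":"string"},"hand":{"type":"number"},"force":{"type":"number"}},"required":["targets"]}

```bash
ls; mkdir -p pics
cat > h.py <<'E'
import numpy as np,cv2
from workcell import arm
def cam(n,fn=None):
    d=arm.read_camera(n)
    if fn: cv2.imwrite('pics/'+fn,d['image'])
    return d
def pts(d):
    im=d['z_map'];h,w=im.shape;f=h/2/np.tan(np.radians(d['fov_y'])/2)
    u,v=np.meshgrid(np.arange(w),np.arange(h))
    z=im.astype(float);P=np.stack([(u-d['cx'])/f*z,(v-d['cy'])/f*z,z],-1)
    R=cv2.Rodrigues(np.array(d['rvec'],float))[0];t=np.array(d['tvec'],float).ravel()
    W=(P-t)@R
    W[z==0]=np.nan
    return W
E
python3 - <<'E'
from h import *
for n in ['scene','side','wrist']:
    d=cam(n,n+'0.png');print(n,d['fov_y'],d['cx'],d['cy'],np.round(d['rvec'],3).ravel(),np.round(d['tvec'],3).ravel())
    np.savez('pics/'+n+'0.npz',**d)
s=arm.observe();print(s)
E
```

```text
pics
scene 43.89470123868586 326.11300907496206 197.46831161278953 [ 1.591  2.098 -0.765] [ 0.096 -0.345  1.501]
side 50.83487793574515 323.05133349539807 199.61561346093976 [ 2.194 -0.335  0.169] [-0.464  0.166  0.717]
wrist 65.70646984690485 318.55817236974747 202.73463729041458 [-2.87e+00  2.00e-03  1.00e-03] [-0.651 -0.032  0.378]
{'t': 0.15, 'qpos': array([-9.97572751e+00,  1.40745254e+01,  8.93072897e+01,  1.70357418e-03,
        7.67003343e+01, -9.97372426e+00]), 'joint_velocities': array([ 0.18307397, -0.14629257, -0.24205614, -0.01539497, -0.00659888,
        0.034709  ]), 'effort': array([ 3.57137314e-04, -4.29984105e+01, -3.26552796e+01, -1.40693478e-04,
        3.52074814e-03,  1.27692519e-05]), 'tcp_pos': array([6.49838228e-01, 3.06999080e-05, 4.03852571e-01]), 'eef_rot': array([[ 4.20186815e-05,  9.99999009e-01, -1.40708678e-03],
       [ 9.99999961e-01, -4.16291375e-05,  2.76872517e-04],
       [ 2.76813667e-04, -1.40709836e-03, -9.99998972e-01]]), 'ft_force': array([ 0.03275871, -0.27784587, -0.54753257]), 'moment': array([ 0.00722426, -0.02503234, -0.0279796 ]), 'grip_width': 0.08526844453267744}
```

View pics/scene0.png

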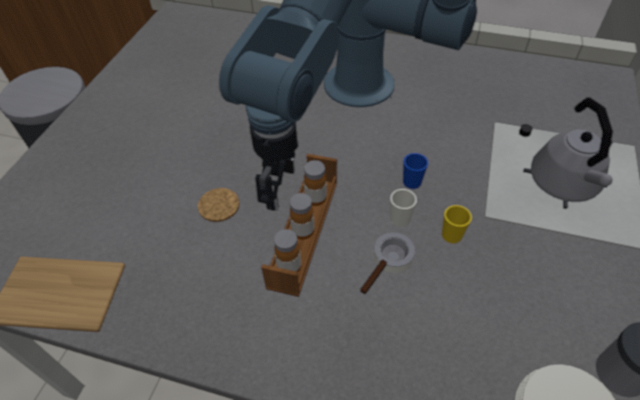

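View pics/side0.png

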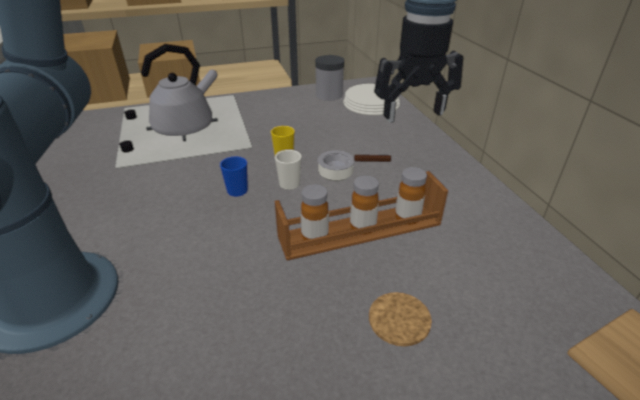

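View pics/wrist0.png

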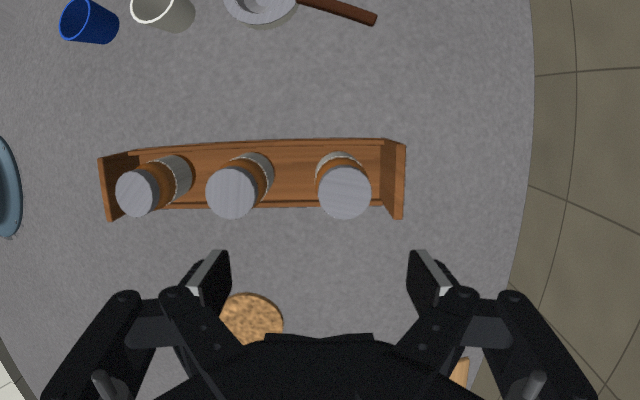

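The scene picture shows a white cup at (402,208), a blue one at (415,170), a yellow one at (456,224), the strainer at (393,250) with its handle running to (363,290), the rack and jars near (300,225), and the coaster at (218,204). The white cup fits "white ceramic, robot's side of the stand". I'll confirm it in a crop and measure.

```bash
cat > m.py <<'E'
from h import *
from scipy.optimize import least_squares
D={n:dict(np.load(f'pics/{n}0.npz')) for n in ['scene','side']}
for d in D.values():
    for k in ['fov_y','cx','cy']: d[k]=float(d[k])
def circ(xy):
    r=least_squares(lambda p:np.hypot(xy[:,0]-p[0],xy[:,1]-p[1])-p[2],[*xy.mean(0),.03],loss='soft_l1',f_scale=.002)
    return r.x,np.sqrt(np.mean(r.fun**2))
box={'scene':dict(cup=(380,180,425,232),str=(350,230,420,300),coast=(190,180,245,225),rack=(255,150,345,300)),
 'side':dict(cup=(270,145,306,192),str=(312,145,396,182),coast=(360,285,440,350),rack=(270,165,450,260))}
C={}
for n,d in D.items():
    W=pts(d);im=d['image'].astype(int)
    for k,(a,b,c,e) in box[n].items():
        C[n,k]=(W[b:e,a:c].reshape(-1,3),im[b:e,a:c].reshape(-1,3))
if __name__=='__main__':
  for n in D:
    P,c=C[n,'cup'];P=P[np.isfinite(P).all(1)]
    print(n,'cup zmax',np.round(np.percentile(P[:,2],[1,50,99,100]),3))
    top=P[(P[:,2]>.068)&(P[:,2]<.085)];print(' rim',len(top),circ(top[:,:2]))
    P,c=C[n,'coast'];m=(c[:,2]-c[:,0]>40)&np.isfinite(P).all(1);Q=P[m];print(' coaster',np.round(np.median(Q,0),4),(Q.min(0)+Q.max(0))/2,np.ptp(Q,axis=0),len(Q))
    P,c=C[n,'str'];f=np.isfinite(P).all(1);P=P[f];c=c[f]
    m=(c[:,2]-c[:,0]>25)&(P[:,2]>.03);H=P[m];print(' handle',len(H),np.round(np.median(H,0),4),H.min(0),H.max(0))
    u=np.linalg.svd((H-H.mean(0))[:,:2],full_matrices=False)[2][0];pr=(H-H.mean(0))[:,:2]@u;print('  dir',np.degrees(np.arctan2(u[1],u[0])),'ext',np.percentile(pr,[1,99]),H.mean(0))
    fl=P[~m&(P[:,2]>.036)&(P[:,2]<.052)&(c.max(1)-c.min(1)<40)];print(' flange',len(fl),np.percentile(fl[:,2],[5,50,95]),circ(fl[:,:2]),(fl.min(0)+fl.max(0))/2)
    P,c=C[n,'rack'];f=np.isfinite(P).all(1)&(P[:,2]>.03);P=P[f];print(' rack',P.min(0),P.max(0));
    j=P[(P[:,2]>.112)&(P[:,2]<.128)]
    cl=cv2.kmeans(j[:,:2].astype(np.float32),3,None,(3,50,1e-5),5,2)[2];print(' jars',cl.tolist(),np.median(j[:,2]))
  a=cv2.resize(D['scene']['image'][140:310,340:490],None,fx=4,fy=3.5,interpolation=2);cv2.imwrite('pics/crop.png',a)
E
python3 m.py
```

```text
scene cup zmax [-0.005  0.001  0.076  0.079]
 rim 180 (array([0.47236431, 0.21596577, 0.02741171]), np.float64(0.001546964169575121))
 coaster [ 0.5518 -0.2138  0.009 ] [ 0.54990871 -0.21657939  0.00740723] [0.09866718 0.10131568 0.01472922] 1021
 handle 170 [0.6738 0.1921 0.054 ] [0.63107802 0.1770099  0.04972205] [0.70973042 0.20852514 0.0578552 ]
  dir -18.702912557665538 ext [-0.0421276   0.03803517] [0.67322341 0.1923986  0.05384556]
 flange 695 [0.03806211 0.04228428 0.04985404] (array([0.59122815, 0.22069791, 0.03786922]), np.float64(0.01921107113095569)) [0.62800994 0.22000672 0.0440009 ]
 rack [ 0.40144221 -0.03062019  0.03000044] [0.73664342 0.04992713 0.3848575 ]
 jars [[0.475116491317749, 0.009400389157235622], [0.6750704050064087, 0.00900792796164751], [0.575605034828186, 0.008976401761174202]] 0.11895557127850631
side cup zmax [-0.003  0.022  0.075  0.12 ]
 rim 174 (array([0.46991442, 0.21061302, 0.02756129]), np.float64(0.0014174293878437476))
 coaster [ 0.5443 -0.2236  0.009 ] [ 0.54697468 -0.21663255  0.00517258] [0.09857452 0.1041448  0.01397098] 2599
 handle 191 [0.6636 0.1864 0.0506] [0.6264067  0.17037194 0.04213077] [0.70467004 0.20329254 0.05629169]
  dir -19.587813210928584 ext [-0.03899296  0.04069376] [0.66420723 0.18555171 0.04988176]
 flange 446 [0.03690295 0.04154867 0.04391157] (array([0.58774342, 0.21333803, 0.03808267]), np.float64(0.018663685628792347)) [0.62540294 0.21455021 0.04398699]
 rack [ 0.40212551 -0.03681861  0.03000547] [0.7336627  0.22114213 0.12104884]
 jars [[0.4700290858745575, 0.00041939489892683923], [0.6700649261474609, 0.00044062710367143154], [0.5703677535057068, 0.00025643600383773446]] 0.11874906188653427
```

```bash
sleep 1
```

```text
(no output)
```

View pics/crop.png

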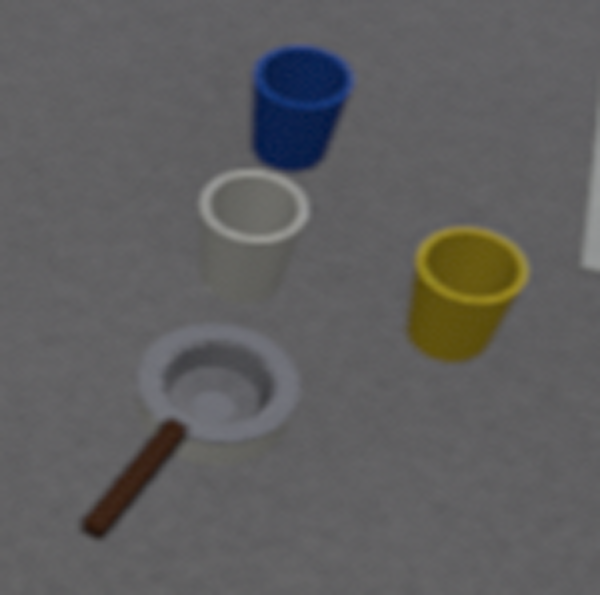

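White cup confirmed: it is the one between the blue cup and the strainer, and on the robot's side of the stand. Next I'll raise the arm over the cup, turning 90° so the jaws open along y.

Run:
```python
from m import *
for n in ['scene','side','wrist']:
    d=np.load(f'pics/{n}0.npz');R=cv2.Rodrigues(d['rvec'])[0];print(n,-R.T@d['tvec'].ravel(),R[2])
d=D['scene'];W=pts(d);im=d['image'].astype(int)
for nm,m in dict(blue=(im[...,0]-im[...,2]>60),yel=(im[...,2]-im[...,0]>90)&(im[...,1]-im[...,0]>70)).items():
    Q=W[m];Q=Q[np.isfinite(Q).all(1)];Q=Q[Q[:,2]>.066];print(nm,circ(Q[:,:2]),len(Q))
print(arm.observe()['tcp_pos'])
```

```text
scene [1.19690815 0.25418803 0.93996559] [-0.60858648 -0.18425248 -0.77179889]
side [ 0.3005345  -0.59089487  0.56370862] [ 0.23995698  0.76324616 -0.59989662]
wrist [0.65093903 0.06917669 0.37232137] [-0.00098776 -0.26801165 -0.96341516]
blue (array([0.35151547, 0.22350598, 0.02719606]), np.float64(0.0015809608922418253)) 155
yel (array([0.48813411, 0.33866127, 0.02701714]), np.float64(0.0012983385169767318)) 129
[6.49838228e-01 3.06999080e-05 4.03852571e-01]
```

Request:
{"name": "move_arm", "arguments": {"targets": "-18 22 0 0.12; -36 44 0 0.24; -54 66 0 0.36; -72 88 0 0.48; -90 110 0 0.6; -108 132 0 0.72; -126 154 0 0.84; -144 176 0 0.96; -160 195 0 1.08; -178 213 0 1.2"}}

```text
t: 0.98
tcp_pos: [0.471, 0.214, 0.4044]
eef_rot: [[-0.934, 0.357, -0.0], [0.357, 0.934, 0.0], [0.0, -0.0, -1.0]]
ft_force: [0.8, 0.6, 0.4]
grip_width: 0.0849
```

Request:
{"name": "move_arm", "arguments": {"targets": "0 0 0 0.12; 0 0 0 0.24; 0 0 0 0.37; 0 0 0 0.37; 0 0 0 0.37"}}

```text
t: 1.4
tcp_pos: [0.4719, 0.213, 0.4045]
eef_rot: [[-1.0, 0.004, -0.0], [0.004, 1.0, -0.0], [0.0, -0.0, -1.0]]
ft_force: [-0.4, 0.4, -0.1]
grip_width: 0.0854
```

Run:
```python
from h import *
for n in ['wrist']:
    d=cam(n,n+'1.png');np.savez('pics/'+n+'1.npz',**d)
    R=cv2.Rodrigues(d['rvec'])[0];print(-R.T@np.array(d['tvec']).ravel())
s=arm.observe();print(s['tcp_pos'],s['eef_rot'],s['qpos'])
```

```text
[0.40466432 0.21394373 0.37312321]
[0.47196965 0.21294927 0.40451838] [[-9.99992896e-01  3.75603284e-03 -3.15748973e-04]
 [ 3.75605317e-03  9.99992944e-01 -6.38272332e-05]
 [ 3.15507008e-04 -6.50127497e-05 -9.99999948e-01]] [ 1.17243976e+01 -3.89145382e+00  1.08445768e+02  9.86092837e-05
  7.54641424e+01 -7.80604213e+01]
```

View pics/wrist1.png

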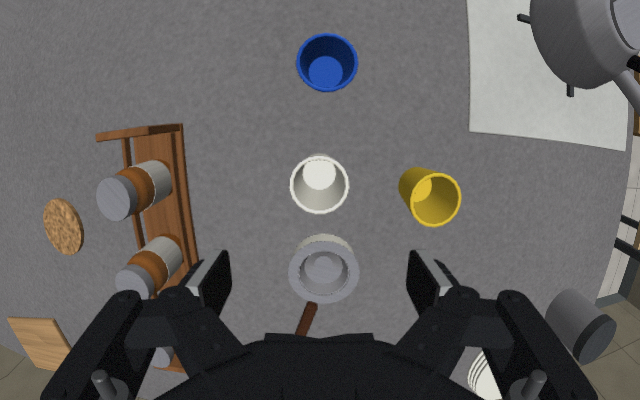

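The wrist view shows the white cup's rim at (319,184), the strainer flange at (323,268), its handle at (307,318), and the blue and yellow cups at (327,62) and (432,197). I'll measure from it.

```bash
cat >> h.py <<'E'
def ptsw(d):
    zm=d['z_map'].astype(float);h,w=zm.shape;f=h/2/np.tan(np.radians(float(d['fov_y']))/2)
    u,v=np.meshgrid(np.arange(w),np.arange(h));x=u-float(d['cx']);y=v-float(d['cy']);r=np.hypot(x,y)+1e-9
    t=np.tan(r/f);P=np.stack([x/r*t*zm,y/r*t*zm,zm],-1)
    R=cv2.Rodrigues(np.array(d['rvec'],float))[0];W=(P-np.array(d['tvec'],float).ravel())@R
    W[zm==0]=np.nan
    return W
E
cat > mw.py <<'E'
from m import *
import sys
d=np.load(f'pics/{sys.argv[1]}.npz');W=ptsw(d);im=d['image'].astype(int)
def sel(a,b,c,e):
    P=W[b:e,a:c].reshape(-1,3);c_=im[b:e,a:c].reshape(-1,3);f=np.isfinite(P).all(1);return P[f],c_[f]
def ransac_handle(P,c):
    H=P[(c[:,2]-c[:,0]>25)&(P[:,2]>.03)]
    u=np.linalg.svd((H-H.mean(0))[:,:2],full_matrices=False)[2][0];u=u*np.sign(u[0]);return H,u
E
python3 - wrist1 <<'E'
import sys
exec(open('mw.py').read())
P,c=sel(280,145,360,225)
for lo in (.070,.0725): 
    t=P[(P[:,2]>lo)&(P[:,2]<.08)];print('cup rim',len(t),circ(t[:,:2]),np.median(t[:,2]),(t.min(0)+t.max(0))/2,np.ptp(t,axis=0))
P,c=sel(280,230,370,350)
m=(c.max(1)-c.min(1)<25)
for lo,hi in((.042,.048),(.04,.05)):
  t=P[m&(P[:,2]>lo)&(P[:,2]<hi)];print('fl',len(t),circ(t[:,:2]),(t.min(0)+t.max(0))/2,np.ptp(t,axis=0),np.median(t[:,2]))
H,u=ransac_handle(P,c);print(len(H),H.mean(0),np.degrees(np.arctan2(u[1],u[0])),H.min(0),H.max(0))
E
```

```text
cup rim 762 (array([0.47027347, 0.21442526, 0.02738041]), np.float64(0.0012691372969288958)) 0.07422722067531476 [0.47040952 0.21455494 0.0731344 ] [0.05863329 0.05780127 0.00623565]
cup rim 694 (array([0.47044327, 0.21441798, 0.02752801]), np.float64(0.0012056747468076581)) 0.07431967105036286 [0.47065974 0.21455494 0.07437696] [0.05813287 0.05780127 0.00375053]
fl 1439 (array([0.58736934, 0.2193398 , 0.03789032]), np.float64(0.006087335446506036)) [0.6126862  0.219672   0.04498702] [0.13838127 0.08654542 0.00594781] 0.042779901151481926
fl 1916 (array([0.58669196, 0.21928283, 0.03772345]), np.float64(0.00638489933441497)) [0.6126862  0.219672   0.04493906] [0.13838127 0.08654542 0.00985739] 0.042568409865359556
336 [0.64711616 0.19789118 0.05342379] -19.081424653565573 [0.62462505 0.18363561 0.04552979] [0.67429195 0.2102698  0.0563509 ]
```

Request:
{"name": "move_arm", "arguments": {"targets": "-1.5 1.4 -25 0; -1.5 1.4 -55 0; -1.5 1.4 -85 0; -1.5 1.4 -115 0; -1.5 1.4 -145 0; -1.5 1.4 -170 0; -1.5 1.4 -190 0; -1.5 1.4 -202 0; -1.5 1.4 -207 0; -1.5 1.4 -207 0", "hand": 100}}

```text
t: 2.28
tcp_pos: [0.4703, 0.2143, 0.1969]
eef_rot: [[-1.0, 0.002, -0.002], [0.002, 1.0, -0.0], [0.002, -0.0, -1.0]]
ft_force: [0.8, -0.7, -0.2]
grip_width: 0.0853
```

Request:
{"name": "move_arm", "arguments": {"targets": "0 0 0 0; 0 0 0 0; 0 0 0 0; 0 0 0 0; 0 0 0 0; 0 0 0 0; 0 0 0 0; 0 0 0 0; 0 0 0 0; 0 0 0 0", "hand": 0, "force": 50}}

```text
t: 3.12
tcp_pos: [0.4716, 0.2145, 0.1998]
eef_rot: [[-1.0, 0.001, 0.004], [0.001, 1.0, 0.0], [-0.004, 0.0, -1.0]]
ft_force: [-0.8, -2.4, 6.6]
grip_width: 0.0575
```

Run:
```python
from h import *
d=cam('wrist','wrist2.png');np.savez('pics/wrist2.npz',**d)
s=arm.observe();print(s['tcp_pos'],s['ft_force'],s['grip_width'],s['t'])
```

```text
[0.47158216 0.21448462 0.19981117] [-1.15668785 -3.06533829  6.24111825] 0.05786137376224406 3.1667
```

View pics/wrist2.png

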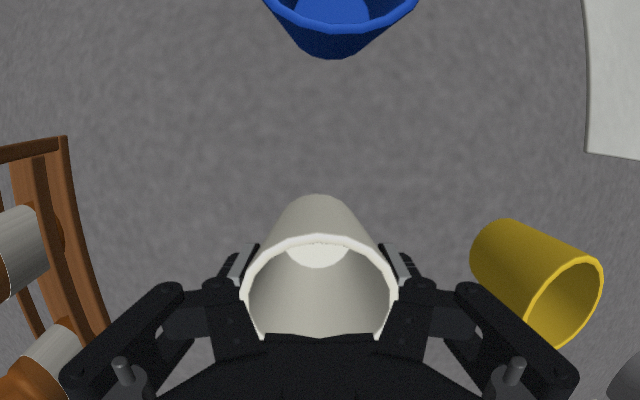

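The wrist view shows the white cup seated between the pads, with its rim centred near (320,290). The opening is 58 mm. I'll lift it straight up and then check.

Request:
{"name": "move_arm", "arguments": {"targets": "0 0 5 0; 0 0 12 0; 0 0 22 0; 0 0 35 0; 0 0 50 0; 0 0 68 0; 0 0 86 0; 0 0 104 0; 0 0 122 0; 0 0 138 0"}}

```text
t: 4.0
tcp_pos: [0.4703, 0.2145, 0.3377]
eef_rot: [[-1.0, 0.001, 0.001], [0.001, 1.0, 0.0], [-0.001, 0.0, -1.0]]
ft_force: [0.4, -0.7, -1.4]
grip_width: 0.0574
```

Request:
{"name": "move_arm", "arguments": {"targets": "0 0 8 0; 0 0 12 0; 0 0 12 0; 0 0 12 0"}}

```text
t: 4.33
tcp_pos: [0.4702, 0.2143, 0.347]
eef_rot: [[-1.0, 0.001, -0.001], [0.001, 1.0, -0.0], [0.001, -0.0, -1.0]]
ft_force: [0.0, -0.1, -2.1]
grip_width: 0.0575
```

Run:
```python
from h import *
for n in ('wrist','side','scene'):
  d=cam(n,n+'3.png');np.savez(f'pics/{n}3.npz',**d)
  if n=='side': cv2.imwrite('pics/side3c.png',cv2.resize(d['image'][40:230,200:400],None,fx=3,fy=3))
s=arm.observe();print(s['tcp_pos'],s['eef_rot'],s['ft_force'],s['grip_width'],s['t'])
```

```text
[0.47016294 0.21431062 0.34643031] [[-9.99996964e-01  8.53793084e-04 -2.31144950e-03]
 [ 8.54919026e-04  9.99999516e-01 -4.86170950e-04]
 [ 2.31103329e-03 -4.88145576e-04 -9.99997210e-01]] [ 0.51519204 -0.19434491 -2.22869104] 0.0576801664134562 4.4833
```

View pics/side3c.png

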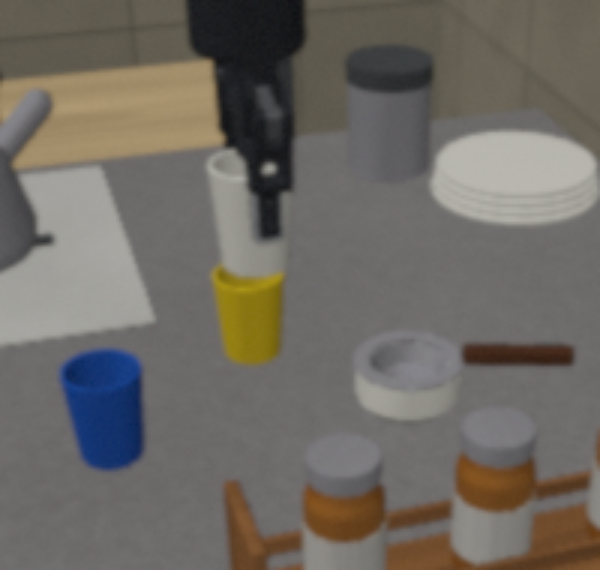

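View pics/scene3.png

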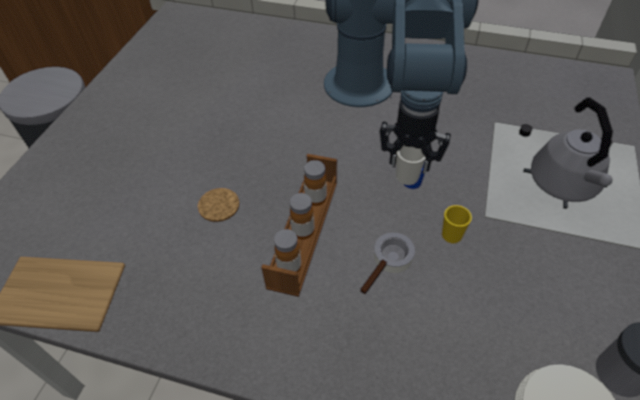

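```bash
cat > tilt.py <<'E'
from m import *
import sys
def tilt(tag,tcp,names=('scene','side','wrist')):
    for n in names:
        d=dict(np.load(f'pics/{n}{tag}.npz'));
        for k in ('fov_y','cx','cy'): d[k]=float(d[k])
        W=(ptsw if n=='wrist' else pts)(d);im=d['image'].astype(int)
        g=(im.max(2)-im.min(2)<30)&(im.min(2)>110)&np.isfinite(W).all(2)
        c=np.array([tcp[0],tcp[1]]);m=g&(np.hypot(W[...,0]-c[0],W[...,1]-c[1])<.045)&(W[...,2]>tcp[2]-.21)&(W[...,2]<tcp[2]-.105)
        Q=W[m]
        if len(Q)<50: print(n,len(Q));continue
        # cone outer fit: rim centre p(3), tilt a,b ; residual distance to outer cone or inner cone (min)
        def f(p):
            ax=np.array([p[3],p[4],1.]);ax/=np.linalg.norm(ax)
            v=Q-p[:3];h=v@ax;r=np.linalg.norm(v-np.outer(h,ax),axis=1)
            ro=.030+h*(.006/.075);ri=ro-.004
            outer=np.hypot(np.clip(np.abs(r-ro),0,1),np.clip(h,0,1)+np.clip(-.075-h,0,1))
            inner=np.hypot(np.abs(r-ri),np.clip(h,0,1)+np.clip(-.072-h,0,1))
            top=np.hypot(np.abs(h),np.clip(ri-r,0,1)+np.clip(r-ro,0,1))
            bot=np.hypot(h+.070,np.clip(r-ri,0,1))
            return np.minimum.reduce([outer,inner,top,bot])
        r=least_squares(f,[tcp[0],tcp[1],tcp[2]-.125,0,0],loss='soft_l1',f_scale=.002,diff_step=1e-4,x_scale=[.01,.01,.01,.1,.1])
        p=r.x;print(n,len(Q),'rim',np.round(p[:3],4),'tilt deg',np.round(np.degrees(p[3:]),1),'med',np.round(np.median(r.fun)*1e3,2),'rim-tcp',np.round(p[:3]-tcp,4))
if __name__=='__main__': tilt(sys.argv[1],np.array(eval(sys.argv[2])))
E
python3 tilt.py 3 "[.4702,.2143,.3464]"; python3 tilt.py 2 "[.4716,.2145,.1998]"
```

```text
scene 98 rim [0.4708 0.216  0.2242] tilt deg [1.7 3. ] med 0.97 rim-tcp [ 0.0006  0.0017 -0.1222]
side 562 rim [0.4688 0.2134 0.2207] tilt deg [0.2 1.3] med 0.69 rim-tcp [-0.0014 -0.0009 -0.1257]
wrist 15309 rim [0.4689 0.2153 0.2221] tilt deg [0.3 1.1] med 0.32 rim-tcp [-0.0013  0.001  -0.1243]Traceback (most recent call last):
  File "tilt.py", line 24, in <module>
    if __name__=='__main__': tilt(sys.argv[1],np.array(eval(sys.argv[2])))
                             ~~~~^^^^^^^^^^^^^^^^^^^^^^^^^^^^^^^^^^^^^^^^^
  File "tilt.py", line 5, in tilt
    d=dict(np.load(f'pics/{n}{tag}.npz'));
           ~~~~~~~^^^^^^^^^^^^^^^^^^^^^^
    fid = stack.enter_context(open(os.fspath(file), "rb"))
                              ~~~~^^^^^^^^^^^^^^^^^^^^^^^
FileNotFoundError: [Errno 2] No such file or directory: 'pics/scene2.npz'
```

View pics/wrist3.png

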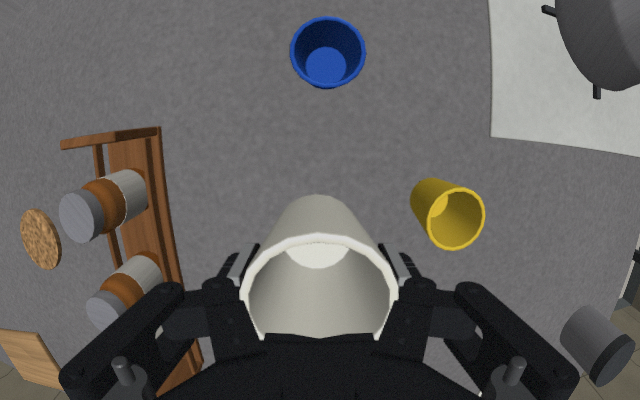

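Run:
```python
from m import *
for t,b in (('wrist1',(35,190,95,265)),('wrist3',(15,200,70,280)),('scene3',(190,180,245,225)),('side3',(360,285,440,350))):
    d=dict(np.load(f'pics/{t}.npz'))
    for k in ('fov_y','cx','cy'): d[k]=float(d[k])
    W=(ptsw if 'wrist' in t else pts)(d);a,c,e,f=b;P=W[c:f,a:e].reshape(-1,3);im=d['image'].astype(int)[c:f,a:e].reshape(-1,3)
    m=(im[:,2]-im[:,0]>45)&np.isfinite(P).all(1);Q=P[m]
    h=cv2.convexHull(Q[:,:2].astype(np.float32))[:,0]
    (x,y),r=cv2.minEnclosingCircle(h);print(t,(Q.min(0)+Q.max(0))/2,np.ptp(Q,axis=0),(x,y,r),np.median(Q[:,2]))
```

```text
wrist1 [ 0.54736412 -0.21602636  0.00476045] [0.09762858 0.09947288 0.01232445] (0.5505295395851135, -0.2206903100013733, 0.05632616579532623) 0.00874622964641314
wrist3 [ 0.54744564 -0.21584967  0.00495977] [0.09887068 0.1006221  0.01168899] (0.5465552806854248, -0.21572323143482208, 0.050600651651620865) 0.008740520498813274
scene3 [ 0.54998874 -0.21405085  0.0095791 ] [0.09856343 0.09700832 0.0125501 ] (0.5502278208732605, -0.21450890600681305, 0.050926364958286285) 0.00902785052951328
side3 [ 0.54680239 -0.21942816  0.00668125] [0.09838646 0.09902056 0.01218153] (0.547092080116272, -0.2190457582473755, 0.05020107328891754) 0.009015259426740776
```

Request:
{"name": "move_arm", "arguments": {"targets": "0 0 12 0; 2 -10 25 0; 8 -30 30 0; 14 -58 30 0; 20 -90 30 0; 26 -122 30 0; 32 -154 30 0; 38 -186 30 0; 44 -218 30 0; 50 -250 30 0"}}

```text
t: 5.32
tcp_pos: [0.5206, -0.0372, 0.3783]
eef_rot: [[-1.0, 0.001, 0.0], [0.001, 1.0, -0.0], [-0.0, -0.0, -1.0]]
ft_force: [0.7, 0.3, -1.3]
grip_width: 0.0577
```

Request:
{"name": "move_arm", "arguments": {"targets": "6 -32 0 0; 12 -64 0 0; 18 -96 0 0; 23 -126 0 0; 26 -150 0 0; 28 -167 0 0; 28 -178 0 0; 28 -182 0 0; 28 -182 0 0; 28 -182 0 0"}}

```text
t: 6.15
tcp_pos: [0.5485, -0.2167, 0.3776]
eef_rot: [[-1.0, 0.0, -0.0], [0.0, 1.0, 0.001], [0.0, 0.001, -1.0]]
ft_force: [-0.9, 0.3, -2.6]
grip_width: 0.0572
```

Run:
```python
from h import *
from tilt import tilt
for n in ('wrist','side','scene'):
  d=cam(n,n+'4.png');np.savez(f'pics/{n}4.npz',**d)
s=arm.observe();print(s['tcp_pos'],s['eef_rot'],s['ft_force'],s['grip_width'],s['t'])
tilt('4',s['tcp_pos'])
```

```text
[ 0.54853184 -0.21645333  0.37769109] [[-9.99999787e-01 -6.28498146e-04 -1.77482926e-04]
 [-6.28557516e-04  9.99999746e-01  3.34653744e-04]
 [ 1.77272552e-04  3.34765231e-04 -9.99999928e-01]] [-0.20510213 -0.76308955 -2.7048296 ] 0.05726384902162425 6.3
scene 90 rim [ 0.5474 -0.2141  0.253 ] tilt deg [ 0.9 -0. ] med 0.59 rim-tcp [-0.0011  0.0024 -0.1247]
side 1901 rim [ 0.5472 -0.217   0.2522] tilt deg [0.3 0.8] med 0.45 rim-tcp [-0.0014 -0.0005 -0.1255]
wrist 15778 rim [ 0.5472 -0.2156  0.2526] tilt deg [0.2 1. ] med 0.33 rim-tcp [-0.0013  0.0009 -0.1251]
```

View pics/side4.png

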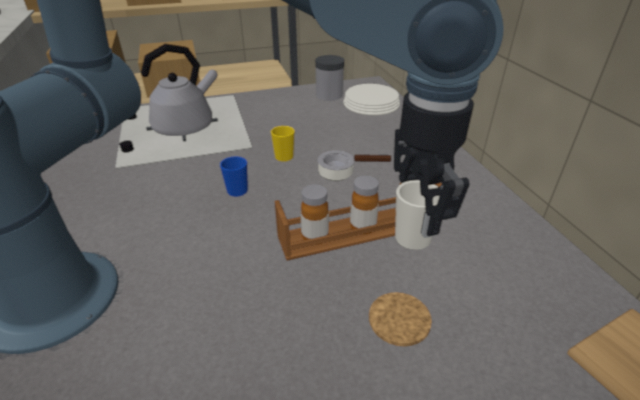

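View pics/wrist4.png

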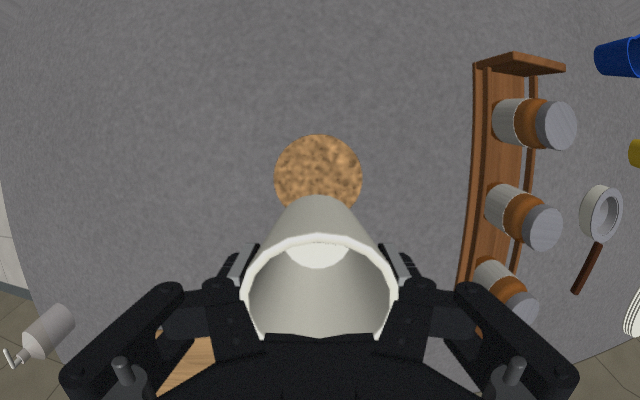

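The wrist view shows the coaster centred at (318,177) and the cup at (319,290), aligned side to side. The fits put the cup within about 1 mm of the coaster axis. Lowering.

Request:
{"name": "move_arm", "arguments": {"targets": "0.5 -0.5 -20 0; 0.5 -0.5 -45 0; 0.5 -0.5 -70 0; 0.5 -0.5 -95 0; 0.5 -0.5 -117 0; 0.5 -0.5 -135 0; 0.5 -0.5 -148 0; 0.5 -0.5 -156 0; 0.5 -0.5 -160 0; 0.5 -0.5 -162 0"}}

```text
t: 7.13
tcp_pos: [0.5493, -0.218, 0.2158]
eef_rot: [[-1.0, 0.0, 0.0], [0.0, 1.0, -0.0], [-0.0, -0.0, -1.0]]
ft_force: [0.2, 0.4, -2.7]
grip_width: 0.0573
```

Request:
{"name": "move_arm", "arguments": {"targets": "0 0 -1.5 0; 0 0 -3 0; 0 0 -4.5 0; 0 0 -5.5 0; 0 0 -5.5 0; 0 0 -5.5 0"}}

```text
t: 7.63
tcp_pos: [0.549, -0.2181, 0.2104]
eef_rot: [[-1.0, 0.001, 0.0], [0.001, 1.0, -0.0], [-0.0, -0.0, -1.0]]
ft_force: [0.5, 0.6, -2.4]
grip_width: 0.0577
```

Run:
```python
from h import *
s=arm.observe();print(s['tcp_pos'],s['ft_force'],s['moment'],s['grip_width'],s['t'])
```

```text
[ 0.549041   -0.21813346  0.21036007] [ 0.45499411  0.60202982 -2.36233784] [ 0.01408716 -0.0104006   0.01836836] 0.057749164037781076 7.6333
```

Request:
{"name": "move_arm", "arguments": {"targets": "0 0.5 -0.5 0; 0 0.5 -1 0; 0 0.5 -1.5 0; 0 0.5 -1.5 0"}}

```text
t: 7.97
tcp_pos: [0.5495, -0.2178, 0.2098]
eef_rot: [[-1.0, 0.001, 0.001], [0.001, 1.0, -0.0], [-0.001, -0.0, -1.0]]
ft_force: [-1.6, 0.7, 5.1]
grip_width: 0.0571
```

Request:
{"name": "move_arm", "arguments": {"targets": "0 0 -0.5 0; 0 0 -1 0; 0 0 -1 0"}}

```text
t: 8.22
tcp_pos: [0.5498, -0.2179, 0.2098]
eef_rot: [[-1.0, 0.001, 0.001], [0.001, 1.0, -0.0], [-0.001, -0.0, -1.0]]
ft_force: [-3.1, 1.9, 10.4]
grip_width: 0.0571
```

Contact with the coaster: +10 N. Opening the gripper.

Request:
{"name": "move_arm", "arguments": {"targets": "0 0 1 0; 0 0 1 0; 0 0 1 0; 0 0 1 0; 0 0 1 0; 0 0 1 0; 0 0 1 0; 0 0 1 0; 0 0 1 0", "hand": 100}}

```text
t: 8.97
tcp_pos: [0.549, -0.2176, 0.2086]
eef_rot: [[-1.0, 0.001, -0.0], [0.001, 1.0, 0.0], [0.0, 0.0, -1.0]]
ft_force: [1.0, -0.1, -0.0]
grip_width: 0.0854
```

Run:
```python
from h import *
from tilt import tilt
for n in ('wrist','side','scene'):
  d=cam(n,n+'5.png');np.savez(f'pics/{n}5.npz',**d)
s=arm.observe();print(s['tcp_pos'],s['ft_force'],s['grip_width'],s['t'])
tilt('5',s['tcp_pos'])
```

```text
[ 0.54902114 -0.21759584  0.20869204] [0.10136342 0.43904445 0.16041412] 0.08506222064919686 9.1167
scene 93 rim [ 0.5479 -0.2162  0.0855] tilt deg [0.1 0.1] med 0.65 rim-tcp [-0.0011  0.0014 -0.1232]
side 1351 rim [ 0.5477 -0.2198  0.0844] tilt deg [-0.1  0. ] med 0.41 rim-tcp [-0.0013 -0.0022 -0.1243]
wrist 15017 rim [ 0.5479 -0.2185  0.0846] tilt deg [ 0.  -0.1] med 0.32 rim-tcp [-0.0011 -0.0009 -0.1241]
```

View pics/wrist5.png

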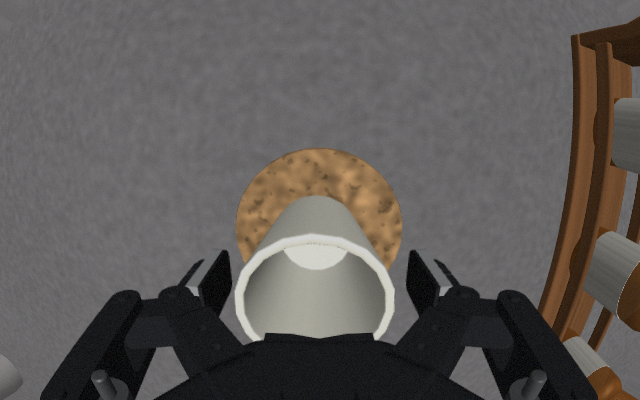

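Released: the cup is upright (tilt ≤ 0.1°). Retreating straight up and rechecking.

Request:
{"name": "move_arm", "arguments": {"targets": "0 0 10 0; 0 0 25 0; 0 0 45 0; 0 0 70 0; 0 0 95 0; 0 0 120 0; 0 0 145 0; 0 0 160 0; 0 0 168 0; 0 0 170 0"}}

```text
t: 9.95
tcp_pos: [0.5493, -0.2177, 0.3812]
eef_rot: [[-1.0, 0.001, 0.003], [0.001, 1.0, -0.002], [-0.003, -0.002, -1.0]]
ft_force: [0.2, -0.1, 0.0]
grip_width: 0.0855
```

Run:
```python
from h import *
from tilt import tilt
from m import circ
for n in ('wrist','side','scene'):
  d=cam(n,n+'6.png');np.savez(f'pics/{n}6.npz',**d)
  W=(ptsw if n=='wrist' else pts)(d);im=d['image'].astype(int)
  m=(im[...,2]-im[...,0]>45)&np.isfinite(W).all(2)&(np.hypot(W[...,0]-.548,W[...,1]+.217)<.06)&(W[...,2]<.02)
  Q=W[m];print(n,'coaster',np.round((Q.min(0)+Q.max(0))/2,4),np.ptp(Q,axis=0)[:2],cv2.minEnclosingCircle(Q[:,:2].astype(np.float32)))
s=arm.observe();print(s['tcp_pos'],s['ft_force'],s['t'])
tilt('6',np.array([.549,-.2176,.2087]))
```

```text
wrist coaster [ 0.5446 -0.2161  0.0049] [0.09063535 0.09835378] ((0.5499746203422546, -0.21619121730327606), 0.0510445199906826)
side coaster [ 0.5468 -0.2199  0.0062] [0.09765744 0.09743087] ((0.5465726256370544, -0.2196255624294281), 0.04958662763237953)
scene coaster [ 0.55   -0.2147  0.0098] [0.09607102 0.09829409] ((0.5511811375617981, -0.21431806683540344), 0.04993896558880806)
[ 0.54869522 -0.2174257   0.37760311] [-1.05742646  0.62737928  0.27772966] 10.1
scene 155 rim [ 0.5489 -0.216   0.0851] tilt deg [1.2 0.3] med 0.76 rim-tcp [-1.000e-04  1.600e-03 -1.236e-01]
side 1870 rim [ 0.5476 -0.22    0.0843] tilt deg [-0.2 -0.3] med 0.43 rim-tcp [-0.0014 -0.0024 -0.1244]
wrist 3240 rim [ 0.5479 -0.2182  0.0845] tilt deg [-0.  -0.1] med 0.37 rim-tcp [-0.0011 -0.0006 -0.1242]
```

View pics/wrist6.png

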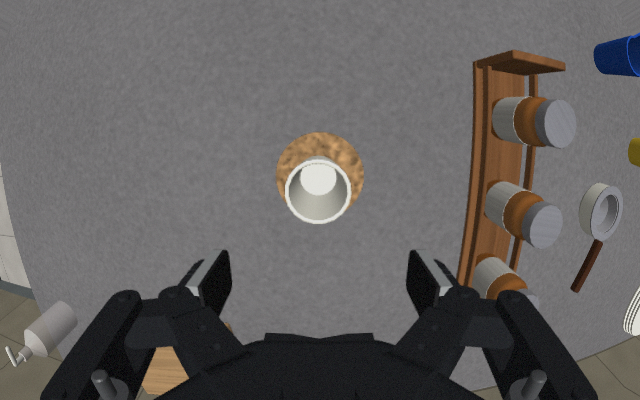

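Each camera puts the cup within about 2 mm of the coaster centre: wrist view has the rim at (318,191) and the coaster at (319,175). Moving to the strainer's handle and aligning the jaws across it (turn -0.333 rad).

Request:
{"name": "move_arm", "arguments": {"targets": "5 20 5 0; 14 54 5 -0.02; 24 90 5 -0.06; 34 126 5 -0.1; 44 162 5 -0.14; 54 198 5 -0.18; 64 234 5 -0.22; 74 270 5 -0.26; 82 306 5 -0.3; 90 342 5 -0.333"}}

```text
t: 10.93
tcp_pos: [0.6388, 0.1263, 0.3816]
eef_rot: [[-0.944, 0.329, -0.003], [0.329, 0.944, -0.0], [0.003, -0.001, -1.0]]
ft_force: [0.9, -0.4, 0.4]
grip_width: 0.0854
```

Request:
{"name": "move_arm", "arguments": {"targets": "8 30 0 0; 14 55 0 0; 18 68 0 0; 18 70 0 0; 18 70 0 0; 18 70 0 0"}}

```text
t: 11.43
tcp_pos: [0.6569, 0.1932, 0.3829]
eef_rot: [[-0.944, 0.329, -0.001], [0.329, 0.944, -0.001], [0.001, -0.001, -1.0]]
ft_force: [0.1, -0.3, 0.4]
grip_width: 0.0855
```

Run:
```python
from h import *
d=cam('wrist','wrist7.png');np.savez('pics/wrist7.npz',**d)
s=arm.observe();print(s['tcp_pos'],s['eef_rot'],s['ft_force'],s['t'])
```

```text
[0.65696563 0.19293023 0.38323436] [[-9.44291605e-01  3.29108544e-01 -9.65156120e-04]
 [ 3.29109128e-01  9.44291750e-01 -5.22172049e-04]
 [ 7.39537679e-04 -8.10724371e-04 -9.99999398e-01]] [-0.8615732  -1.63816385 -0.95096195] 11.4833
```

View pics/wrist7.png

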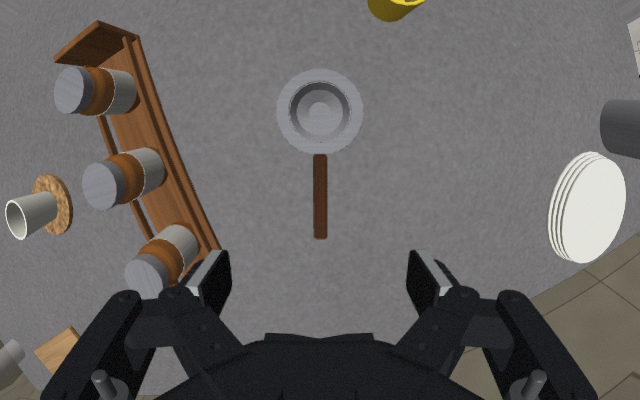

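Wrist view: strainer flange at (320,111), with the handle from (320,155) to (320,238), fully visible and aligned with the image. Measuring.

```bash
cat > ms.py <<'E'
from h import *
from m import circ
def meas(d,zr,cen,rad=.16,zoff=0):
    W=ptsw(d);im=d['image'].astype(int);ok=np.isfinite(W).all(2)&(np.hypot(W[...,0]-cen[0],W[...,1]-cen[1])<rad)
    br=ok&(im[...,2]-im[...,0]>25)&(im[...,2]<140)&(W[...,2]>zr-.03)&(W[...,2]<zr+.025)
    H=W[br]
    u=np.linalg.svd((H-H.mean(0))[:,:2],full_matrices=False)[2][0]
    gr=ok&(im.max(2)-im.min(2)<30)&(im.min(2)>70)&(np.abs(W[...,2]-(zr-.0045))<.004)
    F=W[gr]
    hull=F[:,:2]
    # outer edge by circle r=.044: use min enclosing after filter around estimate
    b,_=cv2.minEnclosingCircle(F[:,:2].astype(np.float32)),0
    pr=(H-H.mean(0))[:,:2]@u
    A=np.c_[F[:,:2],np.ones(len(F))];pl=np.linalg.lstsq(A,F[:,2],rcond=None)[0]
    return H,u,pr,F,b,pl
E
python3 - <<'E'
from ms import *
d=np.load('pics/wrist7.npz')
H,u,pr,F,b,pl=meas(d,.048,(.6,.21))
if u[0]<0:u=-u;pr=-pr
print('handle',len(H),H.mean(0),'ang',np.degrees(np.arctan2(u[1],u[0])),np.percentile(pr,[.5,99.5]),np.median(H[:,2]))
ep=np.percentile(pr,[.5,99.5]);mid=H.mean(0)[:2]+u*ep.mean();print('mid',mid)
print('flange',len(F),b,circ(F[:,:2]),np.median(F[:,2]),'slope deg',np.degrees(pl[:2]))
c=np.array(b[0]);print('from flange: dist to mid',np.linalg.norm(mid-c), c+.074*u)
E
```

```text
handle 1566 [0.61004733 0.23833246 0.05086401] ang -38.63971490328495 [-0.14189868  0.11386329] 0.053634394281001
mid [0.59909828 0.24708541]
flange 3074 ((0.5878610014915466, 0.21930283308029175), 0.04442507028579712) (array([0.58744766, 0.21960173, 0.03738052]), np.float64(0.0038654759276253864)) 0.042349522137741485 slope deg [0.01289857 0.09521011]
from flange: dist to mid 0.02996911432473653 [0.6456615  0.17309567]
```

```bash
sed -i 's/(im\[...,2\]<140)/(im[...,2]<140)\&(im[...,1]-im[...,0]<30)/' ms.py
python3 - <<'E'
from ms import *
d=np.load('pics/wrist7.npz')
H,u,pr,F,b,pl=meas(d,.048,(.63,.205),.1)
if u[0]<0:u=-u;pr=-pr
ep=np.percentile(pr,[.5,99.5]);mid=H.mean(0)[:2]+u*ep.mean()
print('handle',len(H),'ang',np.degrees(np.arctan2(u[1],u[0])),ep,np.median(H[:,2]),'mid',mid)
c=np.array([.5877,.2194]);print(np.linalg.norm(mid-c), c+.086*u,c+.074*u)
E
```

```text
handle 1016 ang -18.80755860832227 [-0.04071514  0.04387483] 0.05379826785218772 mid [0.66739279 0.1919997 ]
0.0842716836011877 [0.66910818 0.19167441] [0.6577489 0.1955431]
```

Request:
{"name": "move_arm", "arguments": {"targets": "0 2.7 -20 0.007; 0 2.7 -45 0.007; 0 2.7 -72 0.007; 0 2.7 -98 0.007; 0 2.7 -122 0.007; 0 2.7 -144 0.007; 0 2.7 -162 0.007; 0 2.7 -173 0.007; 0 2.7 -179 0.007; 0 2.7 -180 0.007", "hand": 100}}

```text
t: 12.32
tcp_pos: [0.6568, 0.1962, 0.2028]
eef_rot: [[-0.947, 0.322, -0.002], [0.322, 0.947, -0.0], [0.001, -0.001, -1.0]]
ft_force: [-0.2, 0.7, -0.3]
grip_width: 0.0854
```

Run:
```python
from h import *
d=cam('wrist','wrist8.png');np.savez('pics/wrist8.npz',**d)
s=arm.observe();print(s['tcp_pos'],s['eef_rot'],s['ft_force'],s['t'])
```

```text
[0.65718449 0.19649794 0.20379713] [[-9.46828816e-01  3.21737769e-01  2.10776219e-05]
 [ 3.21737767e-01  9.46828814e-01 -7.60263127e-05]
 [-4.44174360e-05 -6.52024366e-05 -9.99999997e-01]] [-1.00496412  0.14904721 -0.19362163] 12.3667
```

View pics/wrist8.png

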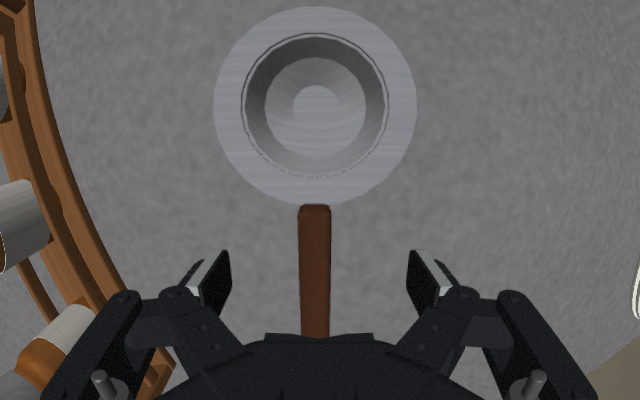

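The handle sits at column 315 and the jaw centre at 319. I'll shift about 1.5 mm, then close.

Request:
{"name": "move_arm", "arguments": {"targets": "-0.5 -1.5 0 0; -0.5 -1.5 0 0; -0.5 -1.5 0 0"}}

```text
t: 12.62
tcp_pos: [0.657, 0.1956, 0.2052]
eef_rot: [[-0.947, 0.321, 0.002], [0.321, 0.947, 0.0], [-0.002, 0.001, -1.0]]
ft_force: [-0.3, 0.6, -1.2]
grip_width: 0.0857
```

Request:
{"name": "move_arm", "arguments": {"targets": "0 0 0 0; 0 0 0 0; 0 0 0 0; 0 0 0 0; 0 0 0 0; 0 0 0 0; 0 0 0 0; 0 0 0 0; 0 0 0 0; 0 0 0 0", "hand": 0, "force": 70}}

```text
t: 13.45
tcp_pos: [0.6565, 0.1956, 0.2038]
eef_rot: [[-0.947, 0.321, -0.0], [0.321, 0.947, 0.0], [0.0, -0.0, -1.0]]
ft_force: [-0.4, -0.3, 1.2]
grip_width: 0.0127
```

Request:
{"name": "move_arm", "arguments": {"targets": "0 0 0 0; 0 0 0 0; 0 0 0 0; 0 0 0 0"}}

```text
t: 13.78
tcp_pos: [0.6565, 0.1956, 0.2038]
eef_rot: [[-0.947, 0.321, -0.0], [0.321, 0.947, 0.0], [0.0, -0.0, -1.0]]
ft_force: [-1.8, 0.7, 2.3]
grip_width: 0.0128
```

Run:
```python
from h import *
from m import circ
d=cam('wrist','wrist9.png');np.savez('pics/wrist9.npz',**d)
s=arm.observe();print(s['tcp_pos'],s['eef_rot'],s['ft_force'],s['moment'],s['grip_width'],s['t'])
```

```text
[0.65650989 0.19562329 0.20374083] [[-9.47077125e-01  3.21006082e-01 -1.20493475e-04]
 [ 3.21006078e-01  9.47077133e-01  4.95165900e-05]
 [ 1.30011742e-04  8.21689168e-06 -9.99999992e-01]] [-0.74453916  0.67724756  1.54193985] [ 0.02305744  0.25619121 -0.07171548] 0.01251057203946538 13.8333
```

View pics/wrist9.png

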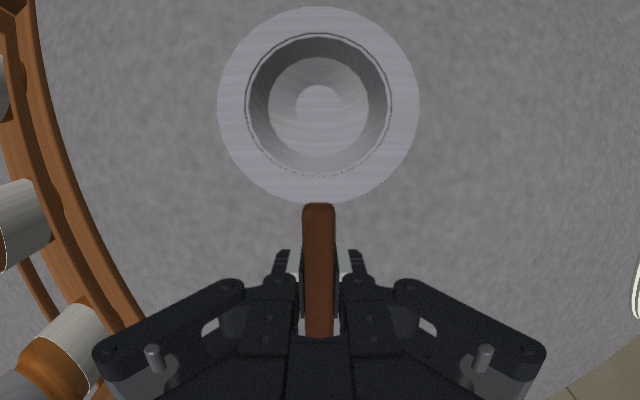

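The pads are closed on the handle (opening about 13 mm) and it is centred. Lifting.

Request:
{"name": "move_arm", "arguments": {"targets": "0 0 4 0; 0 0 10 0; 0 0 18 0; 0 0 30 0; 0 0 45 0; 0 0 62 0; 0 0 82 0; 0 0 102 0; 0 0 122 0; 0 0 140 0"}}

```text
t: 14.67
tcp_pos: [0.6566, 0.1956, 0.3471]
eef_rot: [[-0.947, 0.321, 0.003], [0.321, 0.947, 0.0], [-0.003, 0.001, -1.0]]
ft_force: [0.9, -0.2, -0.2]
grip_width: 0.0127
```

Request:
{"name": "move_arm", "arguments": {"targets": "0 0 15 0; 0 0 20 0; 0 0 20 0; 0 0 20 0"}}

```text
t: 15.0
tcp_pos: [0.6563, 0.1956, 0.3635]
eef_rot: [[-0.947, 0.321, -0.0], [0.321, 0.947, -0.0], [0.0, -0.0, -1.0]]
ft_force: [0.3, 0.3, -1.3]
grip_width: 0.0125
```

```bash
cat > sp.py <<'E'
from h import *
from m import circ
def run(tag,names=('wrist','side','scene')):
    s=arm.observe();T=s['tcp_pos'];R=s['eef_rot'];hx=-R[:,0]
    print('tcp',np.round(T,4),'F',np.round(s['ft_force'],1),'M',np.round(s['moment'],2),'w',s['grip_width'],'t',s['t'],'tilt',np.round(np.degrees(R[:2,2]),2),'ang',np.degrees(np.arctan2(hx[1],hx[0])))
    c0=T-.074*hx;c0[2]=T[2]-.1605
    for n in names:
        d=cam(n,n+tag+'.png');np.savez(f'pics/{n}{tag}.npz',**d)
        W=(ptsw if n=='wrist' else pts)(d);im=d['image'].astype(int)
        r=np.hypot(W[...,0]-c0[0],W[...,1]-c0[1])
        m=np.isfinite(W).all(2)&(r<.05)&(np.abs(W[...,2]-c0[2])<.011)&(im.max(2)-im.min(2)<35)&(im.min(2)>60)
        F=W[m]
        if len(F)<40: print(n,len(F));continue
        for it in range(6):
            A=np.c_[F[:,:2]-c0[:2],np.ones(len(F))];p=np.linalg.lstsq(A,F[:,2],rcond=None)[0]
            res=F[:,2]-A@p;k=np.abs(res)<max(.0012,2*np.median(np.abs(res)));F=F[k]
        e=cv2.minEnclosingCircle(F[:,:2].astype(np.float32))
        print(n,len(F),'flange slopes deg',np.round(np.degrees(p[:2]),2),'z',round(p[2],4),'encl',np.round(e[0],4),round(e[1],4),'exp ctr',np.round(c0,4),'along-handle slope',round(float(np.degrees(p[:2]@hx[:2])),2))
E
python3 -c "
from sp import *
run('10')"
```

```text
tcp [0.6563 0.1956 0.3635] F [ 0.3  0.3 -1.3] M [-0.03 -0.03  0.03] w 0.012513617283533349 t 15.0 tilt [-0.02 -0.  ] ang -18.725818800183724
wrist 13262 flange slopes deg [0.16 0.06] z 0.2018 encl [0.5871 0.22  ] 0.0441 exp ctr [0.5863 0.2193 0.203 ] along-handle slope 0.14
side 253 flange slopes deg [-0.14 -0.21] z 0.2002 encl [0.5888 0.2167] 0.0463 exp ctr [0.5863 0.2193 0.203 ] along-handle slope -0.07
scene 119 flange slopes deg [0.81 0.83] z 0.2 encl [0.5862 0.2307] 0.0399 exp ctr [0.5863 0.2193 0.203 ] along-handle slope 0.5
```

View pics/side10.png

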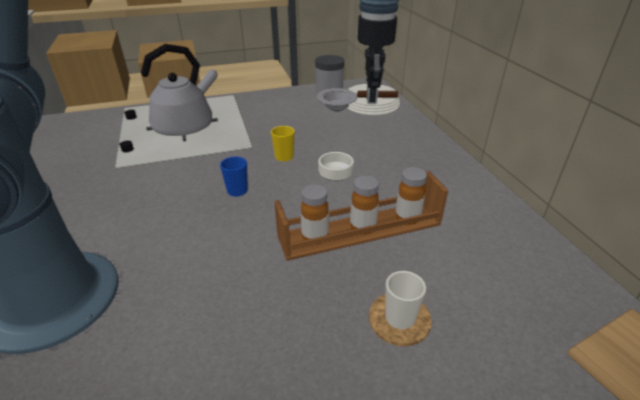

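View pics/wrist10.png

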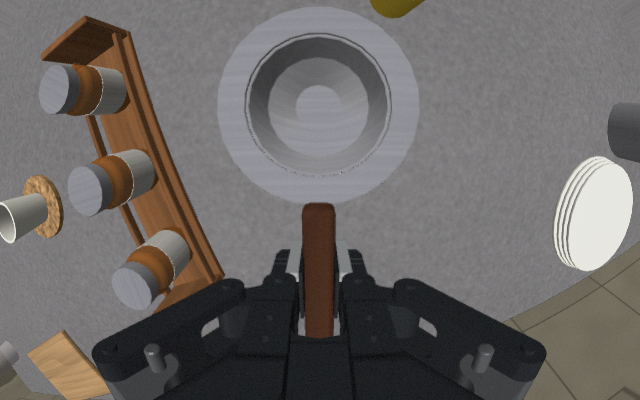

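The strainer is level (≤0.2°) and the bowl is centred at (0.587,0.220), with the stand left behind empty. Carrying it over the jars with about 50 mm clearance.

Request:
{"name": "move_arm", "arguments": {"targets": "0 -5 3 0; -2 -18 6 0; -4 -40 6 0; -6 -66 6 0; -9 -94 6 0; -11 -122 6 0; -14 -150 6 0; -16 -178 6 0; -18 -206 6 0; -21 -234 6 0"}}

```text
t: 15.98
tcp_pos: [0.6349, -0.0407, 0.3699]
eef_rot: [[-0.947, 0.322, 0.0], [0.322, 0.947, -0.0], [-0.0, -0.0, -1.0]]
ft_force: [0.0, 0.6, -0.4]
grip_width: 0.0128
```

Request:
{"name": "move_arm", "arguments": {"targets": "-2 -28 0 0; -5 -56 0 0; -8 -84 0 0; -11 -112 0 0; -13 -138 0 0; -15 -162 0 0; -17 -182 0 0; -18 -196 0 0; -18 -203 0 0; -18 -204 0 0"}}

```text
t: 16.82
tcp_pos: [0.6171, -0.2438, 0.3697]
eef_rot: [[-0.947, 0.323, -0.0], [0.323, 0.947, -0.0], [-0.0, -0.0, -1.0]]
ft_force: [-0.2, 0.3, -0.0]
grip_width: 0.013
```

Request:
{"name": "move_arm", "arguments": {"targets": "0 0 0 0; 0 0 0 0; 0 0 0 0; 0 0 0 0"}}

```text
t: 17.15
tcp_pos: [0.6177, -0.2414, 0.3697]
eef_rot: [[-0.947, 0.32, -0.0], [0.32, 0.947, 0.0], [0.0, 0.0, -1.0]]
ft_force: [0.7, -0.2, -1.0]
grip_width: 0.0127
```

```bash
python3 -c "
from sp import *
run('11')"
```

```text
tcp [ 0.6177 -0.2414  0.3697] F [ 0.7 -0.2 -1. ] M [-0.02  0.02  0.04] w 0.012688514310192467 t 17.15 tilt [-0.    0.01] ang -18.648784156288034
wrist 13366 flange slopes deg [0.16 0.09] z 0.208 encl [ 0.5486 -0.217 ] 0.044 exp ctr [ 0.5476 -0.2178  0.2092] along-handle slope 0.12
side 1010 flange slopes deg [-0.03 -0.17] z 0.2076 encl [ 0.5484 -0.2189] 0.0448 exp ctr [ 0.5476 -0.2178  0.2092] along-handle slope 0.02
scene 292 flange slopes deg [0.38 0.31] z 0.2075 encl [ 0.5501 -0.2173] 0.0465 exp ctr [ 0.5476 -0.2178  0.2092] along-handle slope 0.26
```

View pics/side11.png

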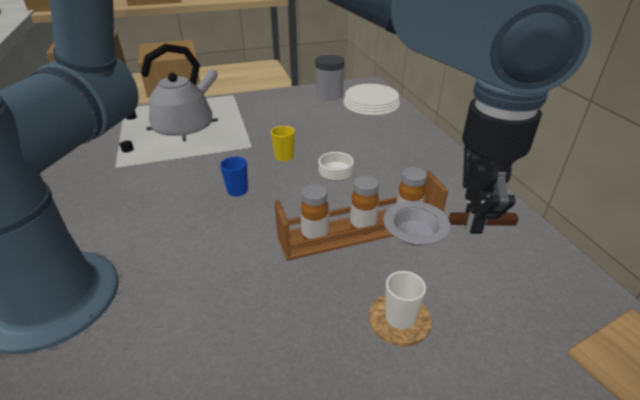

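View pics/scene11.png

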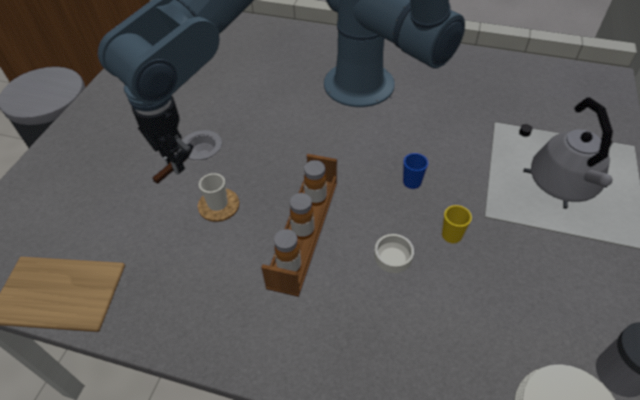

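Request:
{"name": "move_arm", "arguments": {"targets": "-0.7 -1.1 -4 0; -0.7 -1.1 -12 0; -0.7 -1.1 -23 0; -0.7 -1.1 -35 0; -0.7 -1.1 -47 0; -0.7 -1.1 -58 0; -0.7 -1.1 -67 0; -0.7 -1.1 -73 0; -0.7 -1.1 -76.5 0; -0.7 -1.1 -77.5 0"}}

```text
t: 18.13
tcp_pos: [0.6167, -0.2434, 0.2913]
eef_rot: [[-0.947, 0.321, -0.001], [0.321, 0.947, 0.001], [0.001, 0.0, -1.0]]
ft_force: [0.1, 0.2, -0.0]
grip_width: 0.0126
```

Request:
{"name": "move_arm", "arguments": {"targets": "0 0 0 0; 0 0 0 0; 0 0 0 0; 0 0 0 0; 0 0 0 0; 0 0 0 0"}}

```text
t: 18.63
tcp_pos: [0.6169, -0.2435, 0.2925]
eef_rot: [[-0.947, 0.321, 0.0], [0.321, 0.947, -0.0], [-0.0, -0.0, -1.0]]
ft_force: [0.7, -0.3, -0.8]
grip_width: 0.0131
```

```bash
python3 -c "
from sp import *
run('12')
d=np.load('pics/side12.npz');cv2.imwrite('pics/side12c.png',cv2.resize(d['image'][200:350,320:520],None,fx=4,fy=4,interpolation=2))
s=arm.observe();print(s['tcp_pos'],s['t'])
from tilt import tilt
tilt('12',np.array([.549,-.2176,.2087]),('side','scene'))
"
```

```text
tcp [ 0.6169 -0.2435  0.2925] F [ 0.7 -0.3 -0.8] M [ 0.   -0.03 -0.01] w 0.013069527933140234 t 18.6333 tilt [ 0.02 -0.01] ang -18.723109887222172
wrist 13396 flange slopes deg [0.18 0.08] z 0.1308 encl [ 0.5477 -0.2192] 0.0441 exp ctr [ 0.5468 -0.2197  0.132 ] along-handle slope 0.14
side 922 flange slopes deg [ 0.07 -0.3 ] z 0.1303 encl [ 0.5493 -0.2224] 0.0466 exp ctr [ 0.5468 -0.2197  0.132 ] along-handle slope 0.17
scene 222 flange slopes deg [0.99 0.12] z 0.13 encl [ 0.5481 -0.2169] 0.0447 exp ctr [ 0.5468 -0.2197  0.132 ] along-handle slope 0.9
[ 0.61680782 -0.24347814  0.29223222] 18.7833
side 1584 rim [ 0.5406 -0.2295  0.0969] tilt deg [-6.2 -8.4] med 1.4 rim-tcp [-0.0084 -0.0119 -0.1118]
scene 118 rim [ 0.5556 -0.2099  0.1016] tilt deg [ 7.8 10.8] med 1.6 rim-tcp [ 0.0066  0.0077 -0.1071]
```

View pics/side12c.png

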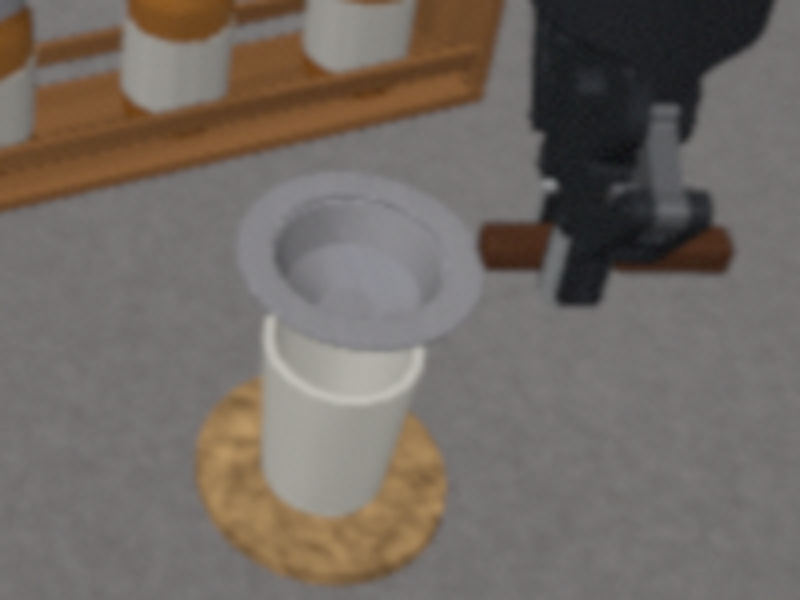

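View pics/scene12.png

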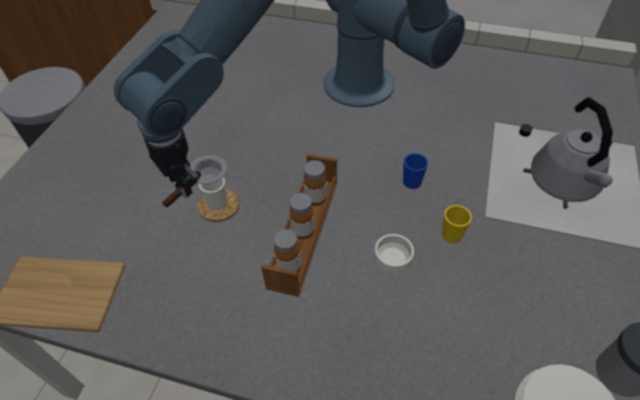

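The strainer is level and clear of the cup. By the wrist view the bowl is centred within about 1 mm and the gap is about 15 mm. In the pictures the jars and look-alike cups appear where they were. Handing in.

```bash
python3 -c "
from h import *
s=arm.observe();print(s['joint_velocities'].round(2),s['ft_force'].round(1),s['t']);print(arm.finish_job())"
```

```text
[-0.1   0.05  0.05 -0.07 -0.   -0.03] [ 0.3  0.3 -1.9] 18.7833
the job is handed in; nothing more can be done
None
```

The cup is standing on the coaster, released, and the strainer is held still over it. I handed the job in at 18.8 s; no verdict is reported.

- **Cup:** I carried the white cup over the jars and let go of it on the cork coaster. After release it stood upright, with a tilt of 0.3° or less in the wrist and side views. It was within about 2 mm of the coaster's centre.
- **Strainer:** I gripped it by the handle at about 70 N and lifted it over the jars with about 50 mm clearance. It ended over the cup with a flange tilt of about 0.2°. The bowl is about 1 mm off the cup's axis, and its underside is about 15 mm above the rim. The wrist force shows only the strainer's weight and noise.
- **Jars, stand and other cups:** I didn't touch them, and in the last pictures they appear where they started. I judged this by eye and didn't measure it.

**Checks that disagreed:**
- The scene camera's readings differed from the other two by 2–4 mm, and its flange slope read about 1° on few points.
- My last side-view circle fit of the flange was too large (46.6 mm instead of 44 mm), so I trusted the wrist view.
- The last refit of the cup failed because the strainer hid part of it. The final centring and gap therefore use the cup's position measured just after release.

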